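Reset the bench key switch and park the key

TASK

The bench's power supply has tripped: turn the key in the white switch box clockwise all the way to its stop, without forcing it, so that the reset pointer goes fully round, then turn it back to the one position where it will come out and draw it out without tugging hard on the lock. Park the key in the free slot of the black key rack, fully home and upright, let go, and leave everything else as it is.

Things in the scene. Friction and masses are not known exactly. Their poses are not given: they have to be found in the camera images.
- switch: White plastic key-switch box, 110 (x) by 90 (y) mm, 37 mm high, fixed to the bench, a key lock on its top; origin at the centre of its underside, z up; the lock's vertical axis passes through it. Pushing the key against the box with more than 30 N, or twisting it on at the stop (over about 0.25 N m),  damages it.
- keyhole (a point): On the lock's axis, 43 mm above the bench, in the top of its steel face plate (41 mm square, 6 mm thick); axes as the box's. The hole is 11.6 mm square with a notch 7.6 mm wide, to 20 mm out. The bit, under the plate, comes up only in line with the notch (within about 0.15 rad). The notch points from 0.35 rad clockwise to 0.55 rad anticlockwise of box +x: not measured, to be seen or felt for.
- face (a joint): Lift of the face plate on its spring (6 N per mm), m, 0 at rest, up to 0.005: it rises when the key is pulled up where it will not come out. More than 3 mm (18 N) damages the lock. With the key down the bit has 2 mm of free play under the plate.
- reset (a joint): Angle of the reset cam with its black pointer on the box's top, rad, growing clockwise seen from above: 0 to 0.06 at the start, 0.28 at its stop. Turned clockwise, the key's bit meets the cam inside the lock and pushes it against friction (0.04 N m); the cam stays where it is left. At the stop the bit points 0.9 to 1.25 rad clockwise of box +x: not measured, to be felt.
- key_grip (a point): Centre of the bow of the steel key (80 g) standing in the lock: a flat plate 50 mm wide (key x), 8 mm thick (key y), 44 mm high. This point is 66 mm above the tip, 22 mm above the bow's lower edge; at the start 76 mm above the bench, key x 0.52 to 0.60 rad clockwise of box +x. The tip is out of the face plate once the key has risen 33 mm.
- key: The same key, origin at the tip's centre, z up the shank, x towards the bit. The round shank is 10 mm across and 44 mm long, with 0.8 mm play all round in the lock; the bit is 6 mm wide, stands 17 to 25 mm above the tip and reaches 17 mm from the axis along +x.
- rack: Black plastic key rack, a block 70 (x) by 130 (y) by 52 mm high, fixed; origin at the centre of its underside, z up. It has two like slots, 35 mm to either side of its centre along y; the one towards +y holds a spare key.
- free_slot (a point): Mouth of the rack's free slot, at the slot's centre, 52 mm above the bench; axes as the rack's. The slot is 38 mm long (x), 13 mm wide (y) and goes through. A parked key hangs by its bow's lower edge on the rack's top, key x along rack x either way round, key_grip 22 mm above this point.
- spare_grip (a point): Centre of the bow of a second, like key parked in the rack's other slot, 70 mm from the free slot; leave it alone.
- needle: Dissecting needle, wooden handle 9 mm thick, 145 mm long, lying between the box and the rack; leave it alone.
- beaker: White plastic beaker, 104 mm across, 135 mm high; origin under its centre; leave it alone.
- flask: Conical glass flask, 84 mm across, 118 mm high; origin under its centre; leave it alone.
- jar: Small amber jar, 44 mm across, 60 mm high; origin under its centre; leave it alone.
- boss_head: Metal clamp head with a 140 mm rod, lying, 22 mm high; leave it alone.

How it is judged:
On the way, in this order (a step that is already met when the one before it is completed fails the run):
1. the key has turned the reset cam to its stop (value of joint reset above 0.25 rad), for 0.1 s.
2. the key is drawn right out of the lock (z of key_grip in the frame of keyhole above 0.067 m), for 0.1 s.
At the end, for the whole second after the job is handed in: The reset cam is still at its stop (reset above 0.24 rad); the key hangs in the free slot: its bow's centre within 8 mm of the slot's centre seen from above and 15 to 25 mm above the slot's mouth, the key within 0.15 rad of upright, at rest (value of joint reset above 0.24 rad and horizontal distance between key_grip and free_slot below 0.008 m and z of key_grip in the frame of free_slot between 0.015 and 0.025 m and angle between key_grip's own z axis and vertical below 0.15 rad and linear speed of key below 0.02 m/s); the robot touches nothing.
It fails at once if the face plate is tugged up more than 3 mm (18 N) (value of joint face above 0.003 m).
It fails at once if the key is forced against the lock with more than 30 N (contact force between key and switch above 30 N).
It fails at once if the key is forced into the rack with more than 40 N (contact force between key and rack above 40 N).
It fails at once if the spare key or another bystander is disturbed (moved more than 20 mm) (distance of any of needle, beaker, flask, jar, boss_head, spare_grip from where it was at the start of the episode above 0.02 m).
It also fails if it takes over 72 s, if anything falls off the work surface, if the arm or the gripper's body presses on something with over 40 N, if the wrist force passes 120 N, or if a joint passes its speed limit or range.

ROBOT

A 7-joint arm with a two-finger parallel gripper is mounted at the origin on the work surface. World frame = base frame: x ahead of the robot, y to its left, z up, the work surface at z = 0. Lengths are in m, angles in rad, forces in N, time in s.
With the tool pointing down it reaches from about 0.35 to 0.775 m from the base axis. Payload 3.1 kg.
Tool frame: the origin (TCP) lies midway between the tips of the shut fingers; the grasp point (between the pads) lies 19 mm behind it (robot.hold_point_z is the distance from the TCP to the grasp point, in m); z points along the fingers, y is the line along which they close (so a half turn about z gives the same grasp; the last joint's range is limited). The gripper opens to 85 mm and grips with 20 to 120 N. Pads are 22 mm wide; open, the fingers measure 114 mm over their backs; the gripper's body (76 mm by 85 mm) begins 54 mm behind the grasp point. The pads swing forward as they close: fully open they stand 13 mm farther back than shut.
Start: joints at [1.27, 0.311, 0.014, 1.512, -0.004, 1.319, -0.027], TCP at [0.141, -0.532, 0.231] pointing down, gripper open.
Joint ranges: [-2.7, 2.7], [-0.3, 1.91], [-1.27, 1.3], [0.12, 2.57], [-1.44, 4.58], [0.2, 2.03], [-3.05, 3.05]. Speed limits (rad/s): [2.79, 2.79, 3.14, 3.14, 3.14, 3.14, 3.14].

INTERFACE

Orientations are given as a rotation vector (axis times angle).
In Python, from bench import robot gives the robot as it stands. The module is installed in compiled form; this text tells all that it offers. Calls block until the motion is done:
- robot.move_to(position, orientation): joint-space move of the TCP to a pose.
- robot.move_straight(position, attitude=None, max_speed=0.15, f_stop=None): straight line of the TCP; attitude=None keeps the orientation; max_speed is the mean speed in m/s. With f_stop (N) it stops when the force on the tool has changed by that much, and returns True; else False.
- robot.set_joints(angles): joint-space move.
- robot.set_gripper(opening): finger opening in m; the grip force is fixed at half the most; returns when the fingers have stopped.
- robot.pause(seconds).
- robot.ik(position, orientation): joint angles nearest the present ones, or None.
- robot.state(): the state.
- robot.capture(name): name is "side" or "top" or "wrist"; returns (picture, depth): 420x560x3 uint8, blue, green, red; 420x560 float32, m along the optical axis (not along the pixel's ray), 0 where there is no reading.
- robot.camera_info(name): a dict with "camera_matrix" (3x3 intrinsics, pixels), "R" (3x3) and "t" (3): a world point X has camera coordinates R X + t; the wrist camera has in their place "mount" (4x4, takes a point from camera to tool coordinates, whose origin is the TCP and whose axes are the flange's). Camera axes: x right, y down, z forward; pixel columns grow to the right and rows downward; lengths in m; the calibration is good to about 2 mm. A picture is of the moment at which its call begins: read the wrist's pose just before it. camera_info takes no time and is no camera call.
A pose or a line that the arm cannot do raises robot.PlanningError and nothing moves.
- robot.job_done(): hands the job in; it is judged then, once.
The state is a dict: "time_s": time; "qpos": joint angles; "joint_vel": joint speeds; "joint_torque": joint torques, N m; "tool_pos": TCP position; "ee_rot": TCP orientation; "contact_force": force on the tool from outside, world axes, zero at the start; "ft_torque": the same for the moment, N m; "grip_width": finger opening in m; "finger_force": force on a finger pad.
Only numpy, scipy, OpenCV 4.12 (cv2) and the standard library are available. Lean on these libraries where they do the work, as an engineer would, in place of code of your own. Each camera call takes 0.05 s, during which the arm holds its last target. There are 200 camera calls.

## Working session

There is one attempt and no reset: what is moved stays moved. The work goes in short steps, each a Python script; the robot and the scene stay as the last script left them, time stands still between calls to the robot, and variables do not carry over. Pictures are saved under pics/ and viewed, at most 10 in all, crops included, and the job is handed in when it is done.

```bash
mkdir -p pics
python3 - <<'E'
from bench import robot
import cv2,numpy as np
for n in("top","side"):
    p,d=robot.capture(n); cv2.imwrite(f"pics/{n}0.png",p); np.save(f"{n}0.npy",d)
    print(n,robot.camera_info(n))
print(robot.camera_info("wrist")); print(robot.state()); print(robot.hold_point_z)
E
```

```text
top {'camera_matrix': array([[533.44305061,   0.        , 278.21551154],
       [  0.        , 533.44305061, 210.92662624],
       [  0.        ,   0.        ,   1.        ]]), 'R': array([[-0.00265078, -0.99999341, -0.00248166],
       [-0.99865601,  0.00277567, -0.05175398],
       [ 0.05176053,  0.00234114, -0.99865678]]), 't': array([-0.01132864,  0.56774162,  1.26449363])}
side {'camera_matrix': array([[483.66944437,   0.        , 274.17785032],
       [  0.        , 483.66944437, 205.02718562],
       [  0.        ,   0.        ,   1.        ]]), 'R': array([[ 0.82034157, -0.57175765,  0.01152822],
       [-0.44933319, -0.65689824, -0.60546213],
       [ 0.35375047,  0.49150574, -0.79579062]]), 't': array([-0.48431489,  0.27487295,  1.03573559])}
{'camera_matrix': array([[293.60136568,   0.        , 280.828771  ],
       [  0.        , 293.60136568, 205.44068144],
       [  0.        ,   0.        ,   1.        ]]), 'mount': array([[ 5.77874147e-05, -9.62099758e-01, -2.72697730e-01,
         7.05002086e-02],
       [ 9.99999977e-01, -8.83300868e-07,  2.15026495e-04,
         9.
[... 234 characters left out ...]
31166338,  0.01398345,  1.51287202, -0.00438932,
        1.31922853, -0.02720484]), 'joint_vel': array([-8.99925562e-04, -3.68366632e-03,  3.35786213e-05, -3.29185097e-03,
       -1.18296225e-03,  1.71845868e-03,  1.96736300e-03]), 'joint_torque': array([ 6.88928103e-04, -3.80854261e+01,  1.46770575e-01, -2.31240052e+01,
        1.23820381e-02,  8.13629420e-03, -1.97549940e-05]), 'tool_pos': array([ 0.14060231, -0.53104962,  0.23032996]), 'ee_rot': array([-3.11322055e+00, -4.05241754e-01,  5.84593535e-04]), 'contact_force': array([-0.38374186, -0.33697614, -0.11556117]), 'ft_torque': array([ 0.03069943, -0.03145208, -0.0088913 ]), 'finger_force': 0.0, 'grip_width': 0.0854104084393532}
0.0187
```

View pics/top0.png

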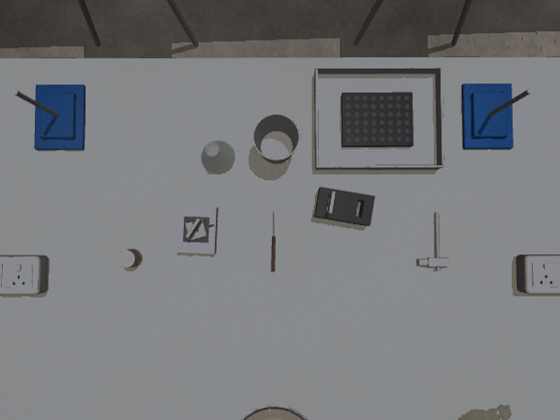

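View pics/side0.png

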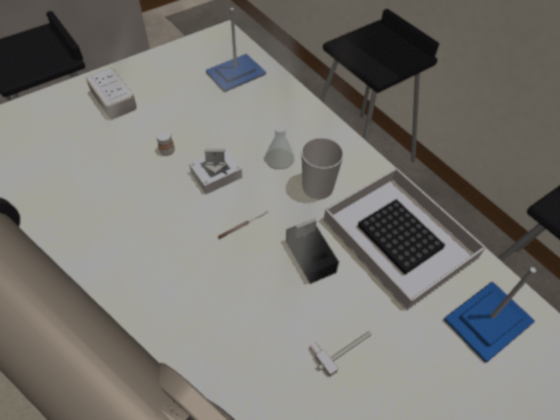

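```bash
cat > h.py <<'E'
from bench import robot
import numpy as np,cv2
from scipy.spatial.transform import Rotation as Rn
def cam(n,st=None):
    c=robot.camera_info(n)
    if n!="wrist": return c["camera_matrix"],c["R"],c["t"]
    st=st or robot.state()
    T=np.eye(4);T[:3,:3]=Rn.from_rotvec(st["ee_rot"]).as_matrix();T[:3,3]=st["tool_pos"]
    M=np.linalg.inv(T@c["mount"]); return c["camera_matrix"],M[:3,:3],M[:3,3]
def at_z(C,uv,z):
    K,R,t=C; d=R.T@np.linalg.solve(K,[uv[0],uv[1],1]); o=-R.T@t
    return o+d*(z-o[2])/d[2]
def proj(C,X):
    K,R,t=C; p=K@(R@np.asarray(X)+t); return p[:2]/p[2]
def tool(yaw):  # tool down, closing axis y along world angle yaw
    y=np.array([np.cos(yaw),np.sin(yaw),0]);z=np.array([0,0,-1.]);x=np.cross(y,z)
    return Rn.from_matrix(np.c_[x,y,z]).as_rotvec()
def lim(a): return (a+np.pi/2)%np.pi-np.pi/2
E
python3 - <<'E'
from h import *
p=cv2.imread("pics/top0.png")
a=cv2.resize(p[195:270,165:235],None,fx=5.6,fy=5.6,interpolation=cv2.INTER_CUBIC)
b=cv2.resize(p[175:240,305:385],None,fx=5,fy=5,interpolation=cv2.INTER_CUBIC)
o=np.zeros((440,800,3),np.uint8);o[:a.shape[0],:a.shape[1]]=a;o[:b.shape[0],400:400+b.shape[1]]=b
o=np.clip(o*1.3,0,255).astype(np.uint8);cv2.imwrite("pics/z.png",o)
C=cam("top");d=np.load("top0.npy")
for uv in[(197,232),(217,208),(180,254),(216,255)]:print(uv,at_z(C,uv,.037))
for uv in[(344,207),(317,189),(374,193),(368,225)]:print(uv,at_z(C,uv,.052))
E
```

```text
(197, 232) [0.51744894 0.17824104 0.037     ]
(217, 208) [0.57386194 0.13137046 0.037     ]
(180, 254) [0.46594997 0.21789087 0.037     ]
(216, 255) [0.46339184 0.13335439 0.037     ]
(344, 207) [ 0.574503   -0.16613482  0.052     ]
(317, 189) [ 0.61673521 -0.10355712  0.052     ]
(374, 193) [ 0.60699627 -0.23633703  0.052     ]
(368, 225) [ 0.53244774 -0.22151001  0.052     ]
```

View pics/z.png

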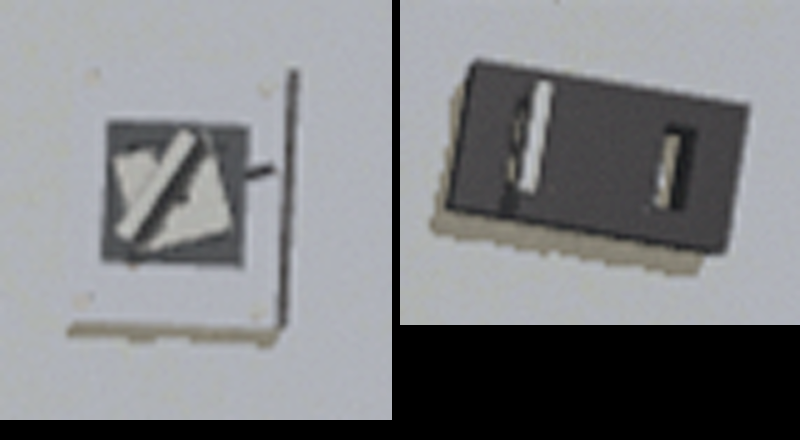

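Run:
```python
from h import *
c=[0.516,0.178]
for yaw in(0.98,0.98-np.pi):
    for dy in(-.7,0,1.1):
        print(yaw,dy,robot.ik([*c,.07],tool(yaw+dy)))
for yaw in(1.42,1.42-np.pi): print(yaw,robot.ik([.57,-.2,.08],tool(yaw)))
```

```text
0.98 -0.7 [ 0.34416743  0.69153871 -1.04441975  1.71343564  0.65564073  1.13002344
 -0.61741622]
0.98 0 [ 0.3396939   0.68666222 -1.03542309  1.71357697  0.64850671  1.1261065
  0.08803287]
0.98 1.1 [ 0.36051135  0.71049818 -1.0782395   1.71292424  0.68272733  1.14539759
  1.1620005 ]
-2.161592653589793 -0.7 [ 0.36051135  0.71049818 -1.0782395   1.71292424  0.68272733  1.14539759
  2.50359315]
-2.161592653589793 0 [ 0.24136313  0.6033663  -0.85690399  1.7168203   0.51341141  1.06169394
 -2.94844537]
-2.161592653589793 1.1 [ 0.29362159  0.64273183 -0.94789668  1.71506495  0.58071862  1.09153363
 -1.901247  ]
1.42 [ 0.71294435  0.61887021 -0.6067988   1.54305999  0.38032971  1.09979461
  1.43887208]
-1.7215926535897932 [ 0.49442992  0.55667412 -0.26991494  1.55252037  0.16271928  1.05453245
 -1.53873848]
```

Run:
```python
from h import *
robot.move_to([.516,.178,.19],tool(.98)); robot.pause(.2)
st=robot.state(); p,d=robot.capture("wrist"); cv2.imwrite("pics/w1.png",p);np.save("w1.npy",d);np.save("w1st.npy",np.r_[st["tool_pos"],st["ee_rot"]])
print(st["tool_pos"],st["time_s"]);C=cam("wrist",st)
print([proj(C,[.516,.178,z]) for z in(.098,.043)])
```

```text
[0.51623757 0.17740558 0.18993429] 3.1333
[array([280.80675979, 206.05001741]), array([280.83759088, 191.09480337])]
```

View pics/w1.png

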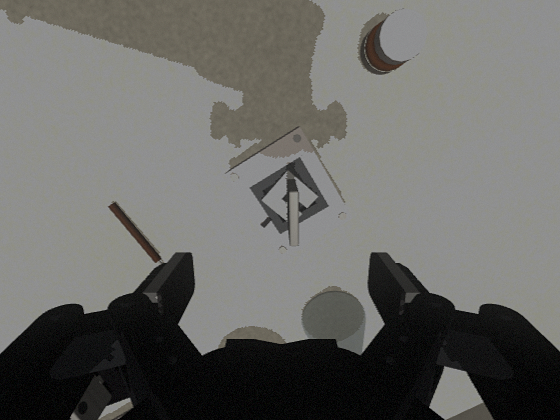

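Run:
```python
from h import *
p=cv2.imread("pics/w1.png");a=cv2.resize(p[120:255,215:355],None,fx=4.4,fy=4.4,interpolation=cv2.INTER_CUBIC)
cv2.imwrite("pics/w1z.png",np.clip(a*1.4,0,255).astype(np.uint8))
```

```text
(no output)
```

View pics/w1z.png

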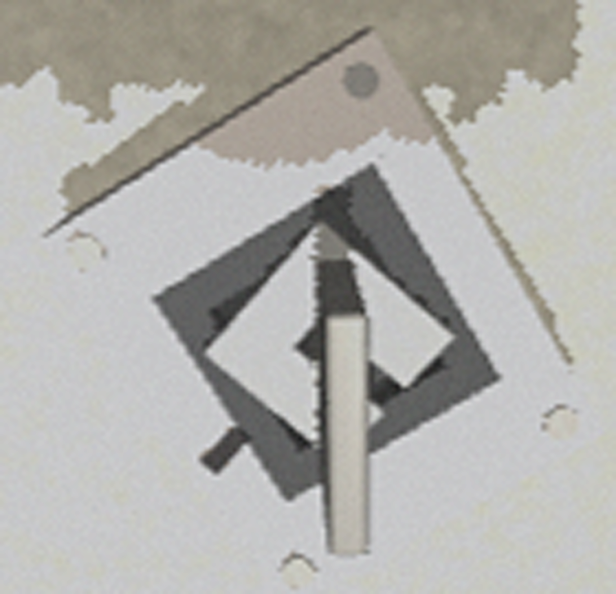

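Run:
```python
from h import *
s=np.load("w1st.npy");C=cam("wrist",dict(tool_pos=s[:3],ee_rot=s[3:]))
f=lambda u,v,z:at_z(C,(215+u/4.4,120+v/4.4),z)[:2]
ang=lambda d:np.arctan2(d[1],d[0])
T,Rr,L=f(320,225,.043),f(455,338,.043),f(205,350,.043)
print("plate side",np.linalg.norm(T-Rr),np.linalg.norm(T-L),"ctr",(Rr+L)/2)
N=f(391,400,.043);print("notch dir",ang(N-(Rr+L)/2),"edges",ang(Rr-T),ang(L-T),np.linalg.norm(N-(Rr+L)/2))
D=[f(*q,.037) for q in[(155,297),(372,165),(498,378),(292,500)]]
print("dark ctr",np.mean(D,0),"edges",[ang(D[1]-D[0]),ang(D[2]-D[1])],np.linalg.norm(D[1]-D[0]))
K=[f(*q,.098) for q in[(328,317),(366,317),(367,552),(331,552)]]
print("key ctr",np.mean(K,0),"dir",ang(K[3]-K[0]),ang(K[2]-K[1]),"len",np.linalg.norm(K[3]-K[0]),np.linalg.norm(K[1]-K[0]))
B=[f(*q,.037) for q in[(45,235),(370,28)]];print("box edge",ang(B[1]-B[0]),np.linalg.norm(B[1]-B[0]))
P=f(213,465,.038)-np.mean(D,0);print("pointer",ang(P))
```

```text
plate side 0.04087516129542744 0.039327134367556554 ctr [0.52731258 0.1815784 ]
notch dir 0.2259370635775318 edges 0.2817033823385677 -1.3290704314798947 0.019777485954580336
dark ctr [0.5274508  0.18154094] edges [np.float64(1.5272303281288675), np.float64(-0.04205988901553168)] 0.05877481506816851
key ctr [0.5319598  0.18073863] dir -0.5713434160158052 -0.5716147287855993 len 0.04730661799749192 0.007073552424194266
box edge 1.5350470960828697 0.08729464271568238
pointer -1.3187570525822327
```

Run:
```python
from h import *
yaw=-.571+np.pi/2
c=np.array([.529,.1818])
robot.move_to([*c,.12],tool(yaw))
robot.set_gripper(.04)
print(robot.move_straight([*c,.064],max_speed=.08,f_stop=6))
s0=robot.state();F0=s0["contact_force"];print(s0["time_s"],s0["tool_pos"],F0)
p,d=robot.capture("wrist");cv2.imwrite("pics/w2.png",p[100:330,150:410])
n=np.array([np.cos(yaw),np.sin(yaw),0]);
for g in(.016,.013,.011):
    robot.set_gripper(g);s=robot.state();f=s["contact_force"]-F0
    print(g,s["grip_width"],s["finger_force"],f.round(2),"n",(f@n).round(2),s["ft_torque"].round(3),s["time_s"])
    if np.linalg.norm(f[:2])>3:break
```

```text
False
4.9333 [0.52925925 0.18219586 0.0643182 ] [0.87157503 2.07410047 0.02372097]
0.016 0.015866037177269556 0.0 [ 0.21 -2.3  -0.8 ] n -1.83 [-0.    -0.045  0.069] 5.3417
0.013 0.013234472301136141 0.0 [-0.68 -2.36 -0.29] n -2.36 [-0.043 -0.003 -0.035] 5.5583
0.011 0.01119364181009523 0.0 [-1.21 -2.15 -0.22] n -2.46 [0.042 0.022 0.013] 5.775
```

View pics/w2.png

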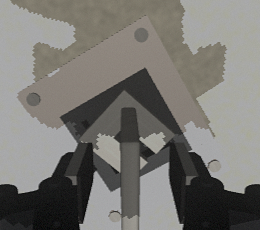

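Run:
```python
from h import *
robot.pause(.2);s=robot.state();F0=s["contact_force"];np.save("F0.npy",np.r_[F0,s["ft_torque"]]);print(F0,s["ft_torque"])
for g in(.009,.005):
    robot.set_gripper(g);robot.pause(.15);s=robot.state();f=s["contact_force"]-F0
    print(g,s["grip_width"],s["finger_force"],f.round(2),s["ft_torque"].round(3),s["time_s"],s["tool_pos"],s["ee_rot"])
```

```text
[ 0.160524    0.23588005 -0.7545834 ] [ 0.01219021 -0.0377157   0.01185455]
0.009 0.009277833800990148 0.011021944374871445 [-0.67 -0.13  1.06] [ 0.031  0.006 -0.032] 6.3417 [0.52899878 0.18180884 0.06402469] [8.84725054e-01 3.01440727e+00 3.54661019e-06]
0.005 0.0072657807519387885 58.514496088027954 [-1.88 -1.29  2.63] [-0.233  0.433 -0.001] 6.7083 [0.52861091 0.18161281 0.06397875] [-8.84486556e-01 -3.01391596e+00  1.21480389e-03]
```

```bash
cat >> h.py <<'E'
W0=np.load("F0.npy") if __import__("os").path.exists("F0.npy") else np.zeros(6)
def rd(n=3):
    a=[]
    for _ in range(n):
        robot.pause(.02);s=robot.state();a.append(np.r_[s["contact_force"],s["ft_torque"]])
    return np.mean(a,0)-W0
def yaw_now():
    M=Rn.from_rotvec(robot.state()["ee_rot"]).as_matrix();return np.arctan2(M[1,1],M[0,1])
def turn(P,yaw):
    robot.set_joints(robot.ik(P,tool(yaw)))
E
python3 - <<'E'
from h import *
P=np.array([.529,.1818,.064]);y=-.571+np.pi/2
for i in range(9):
    k=y-np.pi/2
    st=.06 if k>-.85 else .03
    y-=st; turn(P,y); w=rd(); t=robot.state()["time_s"]
    print(round(y-np.pi/2,3),round(yaw_now()-np.pi/2,3),w.round(2)[:3],w.round(3)[3:],P.round(4),round(t,2))
    P[:2]+=np.clip(1e-4*w[:2],-6e-4,6e-4)
    if w[5]>.1 or np.linalg.norm(w[:3])>14:break
np.save("P.npy",np.r_[P,y])
E
```

```text
-0.631 -0.63 [-2.14 -2.35  3.96] [-0.425  0.67   0.005] [0.529  0.1818 0.064 ] 7.01
-0.691 -0.689 [-2.79 -1.69  4.14] [-0.457  0.773 -0.014] [0.5288 0.1816 0.064 ] 7.31
-0.751 -0.749 [-2.85 -2.28  4.53] [-0.559  0.766 -0.006] [0.5285 0.1814 0.064 ] 7.61
-0.811 -0.809 [-2.38 -1.61  3.22] [-0.528  0.686 -0.021] [0.5282 0.1812 0.064 ] 7.91
-0.871 -0.869 [-2.25 -1.74  3.26] [-0.514  0.534 -0.013] [0.528 0.181 0.064] 8.21
-0.901 -0.9 [-1.44 -1.63  2.46] [-0.45   0.402  0.   ] [0.5278 0.1808 0.064 ] 8.51
-0.931 -0.93 [-0.42 -1.44  1.37] [-0.386  0.166  0.039] [0.5276 0.1807 0.064 ] 8.81
-0.961 -0.96 [-0.18 -0.87  0.62] [-0.278  0.009  0.013] [0.5276 0.1805 0.064 ] 9.11
-0.991 -0.99 [ 0.77 -1.11  0.94] [-0.182 -0.18   0.027] [0.5276 0.1804 0.064 ] 9.41
```

Run:
```python
from h import *
*P,y=np.load("P.npy");P=np.array(P)
for i in range(22):
    y-=.02; turn(P,y); w=rd(5); t=robot.state()["time_s"]
    print(round(y-np.pi/2,3),round(yaw_now()-np.pi/2,3),w.round(2)[:3],w.round(3)[3:],round(t,2))
    P[:2]+=np.clip(1e-4*w[:2],-6e-4,6e-4)
    if w[5]>.1 or np.linalg.norm(w[:3])>14:break
np.save("P.npy",np.r_[P,y])
p,d=robot.capture("wrist");cv2.imwrite("pics/w3.png",p[60:300,150:410])
```

```text
-1.011 -1.011 [ 0.61 -0.51  0.49] [-0.057 -0.229  0.044] 9.74
-1.031 -1.031 [1.03 0.07 0.5 ] [ 0.014 -0.243  0.029] 10.07
-1.051 -1.051 [ 1.04 -0.24  0.81] [ 0.032 -0.189  0.032] 10.41
-1.071 -1.071 [ 0.53 -0.36  1.43] [ 0.043 -0.081  0.038] 10.74
-1.091 -1.091 [0.03 0.42 1.82] [0.045 0.02  0.041] 11.07
-1.111 -1.111 [-0.25  0.11  2.1 ] [0.026 0.15  0.023] 11.41
-1.131 -1.131 [-0.75 -0.28  2.57] [0.006 0.22  0.007] 11.74
-1.151 -1.151 [-1.05  0.27  2.96] [0.011 0.26  0.058] 12.07
-1.171 -1.171 [-0.91 -0.18  3.03] [-0.013  0.304  0.02 ] 12.41
-1.191 -1.191 [-0.85 -0.23  3.36] [-0.008  0.245  0.043] 12.74
-1.211 -1.211 [-0.95 -0.48  2.68] [-0.026  0.232  0.053] 13.07
-1.231 -1.231 [-0.53 -0.41  2.82] [-0.045  0.171  0.035] 13.41
-1.251 -1.251 [ 0.32 -0.13  2.2 ] [0.024 0.053 0.08 ] 13.74
-1.271 -1.271 [ 0.64 -0.09  1.94] [0.034 0.013 0.132] 14.07
```

View pics/w3.png

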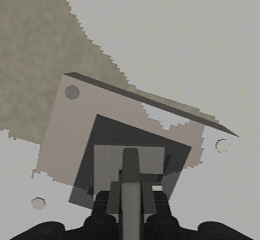

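Run:
```python
from h import *
*P,y=np.load("P.npy");P=np.array(P);yt=.25+np.pi/2
while y<yt-1e-6:
    y=min(yt,y+.08); turn(P,y); w=rd(3); t=robot.state()["time_s"]
    print(round(y-np.pi/2,3),w.round(2)[:3],w.round(3)[3:],P[:2].round(4),round(t,2))
    P[:2]+=np.clip(1.5e-4*w[:2],-8e-4,8e-4)
    if abs(w[5])>.15 or np.linalg.norm(w[:3])>14:print("stop");break
np.save("P.npy",np.r_[P,y])
```

```text
-1.191 [-0.2  -0.16  2.58] [-0.015  0.033  0.013] [0.5275 0.1801] 14.43
-1.111 [-0.51  0.37  2.3 ] [-0.005  0.047  0.012] [0.5275 0.1801] 14.72
-1.031 [-0.47 -0.9   2.54] [ 0.021  0.025 -0.007] [0.5274 0.1802] 15.03
-0.951 [0.22 0.21 2.76] [0.038 0.021 0.01 ] [0.5273 0.18  ] 15.32
-0.871 [ 0.07 -0.36  2.74] [0.088 0.047 0.007] [0.5274 0.1801] 15.62
-0.791 [-0.04  0.76  2.65] [ 0.194  0.108 -0.008] [0.5274 0.18  ] 15.93
-0.711 [-0.77  0.47  2.54] [ 0.176  0.173 -0.029] [0.5274 0.1801] 16.23
-0.631 [-0.25  1.57  3.18] [ 0.19   0.193 -0.025] [0.5273 0.1802] 16.52
-0.551 [-0.78  0.15  3.07] [ 0.157  0.199 -0.011] [0.5272 0.1804] 16.82
-0.471 [-0.56  0.83  2.94] [ 0.233  0.074 -0.029] [0.5271 0.1804] 17.12
-0.391 [-0.44  0.72  2.07] [ 0.251  0.016 -0.025] [0.527  0.1806] 17.43
-0.311 [-0.02  0.78  2.02] [ 0.268 -0.061 -0.009] [0.527  0.1807] 17.73
-0.231 [0.87 1.3  2.61] [ 0.304 -0.107 -0.035] [0.527  0.1808] 18.02
-0.151 [0.44 0.48 2.08] [ 0.241 -0.106 -0.033] [0.5271 0.181 ] 18.32
-0.071 [-0.13  0.98  2.44] [ 0.271 -0.069 -0.001] [0.5272 0.1811] 18.62
0.009 [0.31 0.38 2.39] [ 0.288 -0.079 -0.003] [0.5271 0.1812] 18.93
0.089 [0.09 2.03 2.38] [ 0.391 -0.052 -0.012] [0.5272 0.1813] 19.23
0.169 [0.3  0.37 2.91] [ 0.364 -0.02  -0.024] [0.5272 0.1816] 19.52
0.249 [-0.2   1.8   2.69] [ 0.491  0.066 -0.031] [0.5272 0.1816] 19.82
0.25 [-0.72  1.93  2.58] [ 0.41   0.147 -0.014] [0.5272 0.1819] 20.12
```

```bash
cat > lift.py <<'E'
from h import *
def lift(dz,h,fmax=8,base=2.6):
    *P,y=np.load("P.npy");P=np.array(P);z1=P[2]+dz;ok=True
    while P[2]<z1-1e-6:
        P[2]+=h
        robot.move_straight(P,tool(y),max_speed=.02)
        w=rd(3);t=robot.state()["time_s"]
        print((P*1e3).round(2),w.round(2)[:3],w.round(3)[3:],round(t,2))
        P[:2]+=np.clip(1.5e-4*w[:2],-8e-4,8e-4)
        if w[2]-base<-fmax:
            ok=False;break
    np.save("P.npy",np.r_[P,y]);return ok
E
python3 -c "
from lift import *
print(lift(.006,.0005))"
```

```text
[527.1  182.18  64.5 ] [0.71 1.68 0.29] [ 0.43  -0.1   -0.048] 20.43
[527.21 182.43  65.  ] [ 0.39  1.13 -0.85] [ 0.267 -0.1   -0.026] 20.73
[527.27 182.6   65.5 ] [-0.15  0.2  -0.38] [ 0.04   0.013 -0.033] 21.02
[527.24 182.63  66.  ] [-0.14 -0.82 -0.2 ] [-0.039  0.024 -0.007] 21.32
[527.22 182.51  66.5 ] [-0.12 -0.   -0.26] [-0.008  0.021 -0.012] 21.62
[527.2  182.51  67.  ] [-0.58 -0.04 -0.05] [ 0.01   0.013 -0.004] 21.93
[527.12 182.5   67.5 ] [ 0.07 -0.26  0.34] [-0.051  0.011 -0.007] 22.23
[527.13 182.47  68.  ] [ 0.04  0.27 -0.13] [-0.016  0.021 -0.022] 22.52
[527.13 182.51  68.5 ] [-0.03 -0.32 -0.53] [-0.041  0.032  0.001] 22.82
[527.13 182.46  69.  ] [-0.28 -0.19 -0.09] [-0.002 -0.006 -0.027] 23.12
[527.09 182.43  69.5 ] [-0.37 -0.84 -0.28] [-0.027 -0.012 -0.009] 23.43
[527.03 182.3   70.  ] [ 0.38  0.42 -0.55] [-0.009 -0.059 -0.039] 23.73
True
```

Run:
```python
from lift import *
if lift(.030,.003,6,0):
    *P,y=np.load("P.npy");P=np.array(P);P[2]=.16
    robot.move_straight(P,tool(y),max_speed=.1);np.save("P.npy",np.r_[P,y])
    # look at the rack from above, with key in hand
    r=np.array([.57,-.2]); yr=-.149+np.pi/2
    robot.move_to([.54,-.18,.22],tool(yr)); robot.pause(.2)
    st=robot.state();p,d=robot.capture("wrist");cv2.imwrite("pics/w4.png",p);np.save("w4st.npy",np.r_[st["tool_pos"],st["ee_rot"]])
    print(st["time_s"],st["tool_pos"],st["grip_width"])
```

```text
[527.09 182.37  73.  ] [-0.06 -0.18  0.03] [ 0.013 -0.044 -0.029] 24.07
[527.08 182.34  76.  ] [-0.58 -0.21 -0.48] [-0.004  0.019  0.004] 24.43
[526.99 182.31  79.  ] [ 0.35 -0.13 -0.21] [-0.023  0.048  0.006] 24.77
[527.05 182.29  82.  ] [-0.57  0.02 -0.09] [-0.024  0.031  0.003] 25.12
[526.96 182.29  85.  ] [ 0.05 -0.48  0.21] [-0.012 -0.03  -0.022] 25.48
[526.97 182.22  88.  ] [ 0.22 -0.35  0.26] [ 0.058 -0.128 -0.018] 25.82
[527.   182.17  91.  ] [ 0.16 -0.19  0.03] [ 0.037 -0.125 -0.018] 26.18
[527.02 182.14  94.  ] [-0.07 -0.12 -0.13] [ 0.021 -0.018 -0.016] 26.52
[527.01 182.12  97.  ] [ 0.17 -0.4  -0.22] [ 0.004  0.042 -0.022] 26.88
[527.04 182.06 100.  ] [-0.25 -0.69 -0.05] [-0.033  0.021  0.031] 27.23
29.55 [ 0.5402767  -0.17818339  0.21999338] 0.00723993527941479
```

View pics/w4.png

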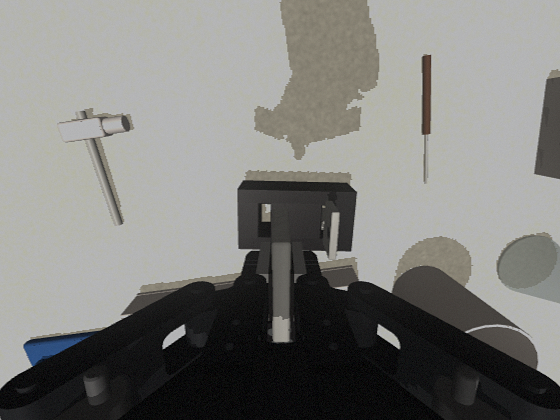

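Run:
```python
from h import *
yr=-.149+np.pi/2
robot.move_to([.57,-.135,.20],tool(yr)); robot.pause(.2)
st=robot.state();p,d=robot.capture("wrist");np.save("w5st.npy",np.r_[st["tool_pos"],st["ee_rot"]]);cv2.imwrite("w5full.png",p)
C=cam("wrist",st);u,v=proj(C,[.567,-.2,.052]).astype(int);print(u,v,robot.state()["time_s"])
u0,v0=u-60,v-65;print(u0,v0)
a=cv2.resize(p[v0:v0+120,u0:u0+160],None,fx=5,fy=5,interpolation=cv2.INTER_CUBIC)
cv2.imwrite("pics/w5z.png",np.clip(a.astype(float)**.8*2.6,0,255).astype(np.uint8))
```

```text
219 197 30.1917
159 132
```

View pics/w5z.png

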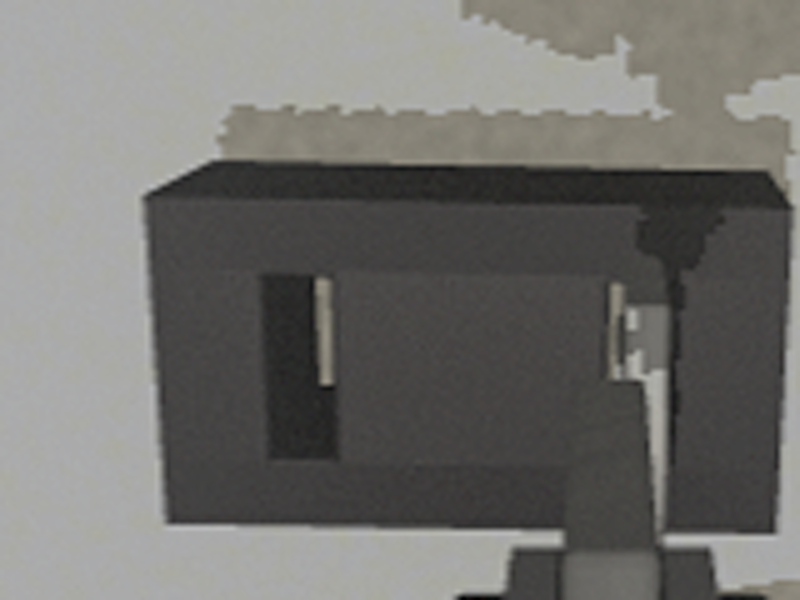

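Run:
```python
from h import *
s=np.load("w5st.npy");C=cam("wrist",dict(tool_pos=s[:3],ee_rot=s[3:]))
f=lambda u,v:at_z(C,(159+u/5,132+v/5),.052)[:2]
ang=lambda d:np.arctan2(d[1],d[0])
S=[f(*q) for q in[(262,273),(333,273),(338,460),(268,460)]]
R=[f(*q) for q in[(146,200),(791,208),(776,532),(167,523)]]
print("slot",np.mean(S,0),np.linalg.norm(S[1]-S[0]),np.linalg.norm(S[2]-S[1]),np.linalg.norm(S[3]-S[0]),"x dir",ang(S[2]-S[1]),ang(S[3]-S[0]))
c=np.mean(R,0);xd=[ang(R[3]-R[0]),ang(R[2]-R[1]),ang(R[1]-R[0])-np.pi/2,ang(R[2]-R[3])-np.pi/2]
print("rack",c,np.linalg.norm(R[1]-R[0]),np.linalg.norm(R[2]-R[3]),np.linalg.norm(R[3]-R[0]),np.linalg.norm(R[2]-R[1]),xd)
a=np.mean(xd);print("slot from rack",c-.035*np.array([-np.sin(a),np.cos(a)]))
# top camera corners of the rack (crop scale 5 at 305,175)
T=cam("top");Q=[at_z(T,(305+(u-400)/5,175+v/5),.052)[:2] for u,v in[(475,62),(748,103),(725,254),(448,210)]]
c=np.mean(Q,0);a=ang(Q[0]-Q[1])-np.pi/2;print("top rack",c,a,np.linalg.norm(Q[0]-Q[1]),"slot",c-.035*np.array([-np.sin(a),np.cos(a)]))
```

```text
slot [ 0.57529328 -0.20185953] 0.014352726908023177 0.040010728824071924 0.04002238081591076 x dir -0.1759072744170381 -0.18385649285199251
rack [ 0.58108783 -0.1673755 ] 0.12863543364565447 0.12928211828625363 0.06902479479631549 0.06942025603065353 [np.float64(-0.17227584974816423), np.float64(-0.16291680870226238), np.float64(-0.16310362831771497), np.float64(-0.1661849836821998)]
slot from rack [ 0.57530032 -0.20189368]
top rack [ 0.57583617 -0.16798267] -0.15260552197553134 0.12857805239468137 slot [ 0.57051569 -0.20257591]
```

Run:
```python
from h import *
y=-.165+np.pi/2;d=np.array([np.cos(y-np.pi/2),np.sin(y-np.pi/2)])
P=np.r_[np.array([.5748,-.202])+.0013*d,.12]
robot.move_to(P,tool(y));robot.pause(.2)
b=rd(4);print(b.round(2))
while P[2]>.0612:
    P[2]-=.003 if P[2]>.068 else .001
    st=robot.move_straight(P,tool(y),max_speed=.03,f_stop=10)
    w=rd(3)-b;print((P*1e3).round(2),w.round(2)[:3],w.round(3)[3:],round(robot.state()["time_s"],2),st)
    P[:2]+=np.clip(1.5e-4*w[:2],-8e-4,8e-4)
    if st or w[2]>5:break
np.save("P.npy",np.r_[P,y])
```

```text
[-0.27 -0.5   0.06  0.02  0.03 -0.01]
[ 576.08 -202.21  117.  ] [0.52 0.42 0.26] [-0.04  -0.005 -0.004] 31.26 False
[ 576.16 -202.15  114.  ] [ 0.5   0.69 -0.25] [-0.031  0.004 -0.005] 31.56 False
[ 576.24 -202.05  111.  ] [0.29 0.24 0.21] [-0.042  0.032  0.035] 31.86 False
[ 576.28 -202.01  108.  ] [ 0.48 -0.23 -1.03] [-0.046  0.008 -0.019] 32.16 False
[ 576.35 -202.05  105.  ] [ 0.    0.51 -0.29] [-0.036 -0.008 -0.011] 32.46 False
[ 576.35 -201.97  102.  ] [ 0.17  0.1  -0.54] [-0.001 -0.016 -0.003] 32.76 False
[ 576.38 -201.95   99.  ] [ 0.42  0.07 -0.63] [-0.021  0.059 -0.012] 33.06 False
[ 576.44 -201.94   96.  ] [ 0.59  0.15 -0.14] [-0.004 -0.002 -0.012] 33.36 False
[ 576.53 -201.92   93.  ] [ 0.1   0.55 -0.19] [-0.028  0.008  0.005] 33.66 False
[ 576.54 -201.84   90.  ] [0.07 0.28 0.01] [ 0.007  0.001 -0.007] 33.96 False
[ 576.55 -201.8    87.  ] [ 0.08  0.69 -0.31] [-0.009  0.006  0.007] 34.26 False
[ 576.57 -201.69   84.  ] [-0.15  0.51 -0.66] [-0.025 -0.013  0.023] 34.56 False
[ 576.54 -201.62   81.  ] [ 0.41  0.57 -0.29] [-0.023  0.017  0.   ] 34.86 False
[ 576.6  -201.53   78.  ] [0.1  0.25 0.09] [-0.015  0.018 -0.001] 35.16 False
[ 576.62 -201.49   75.  ] [ 0.38  0.18 -0.24] [-0.069  0.017 -0.023] 35.46 False
[ 576.68 -201.47   72.  ] [-0.12  0.18 -0.17] [-0.062  0.013 -0.013] 35.76 False
[ 576.66 -201.44   69.  ] [ 0.19 -0.15  0.05] [-0.055 -0.004 -0.016] 36.06 False
[ 576.69 -201.46   66.  ] [ 0.26 -0.04 -0.15] [-0.023 -0.008 -0.004] 36.36 False
[ 576.72 -201.47   65.  ] [-0.21  0.23 -0.81] [-0.008 -0.018  0.021] 36.66 False
[ 576.69 -201.43   64.  ] [ 0.25  0.1  -0.05] [-0.044  0.006 -0.001] 36.96 False
[ 576.73 -201.42   63.  ] [-0.95  0.31  1.95] [-0.032  0.134  0.003] 37.26 False
[ 576.59 -201.37   62.  ] [-2.26  0.16  6.57] [-0.058  0.376  0.021] 37.56 False
```

Run:
```python
from h import *
*P,y=np.load("P.npy");P=np.array(P);P[2]=.0625
robot.move_straight(P,tool(y),max_speed=.02)
robot.set_gripper(.035);robot.pause(.2)
P[2]=.17;robot.move_straight(P,tool(y),max_speed=.1)
robot.move_to([.45,-.10,.25],tool(y)); robot.pause(.2)
p,d=robot.capture("top");q,_=robot.capture("wrist")
print(robot.state()["time_s"],robot.state()["contact_force"])
a=cv2.resize(p[195:270,165:235],(364,390),interpolation=cv2.INTER_CUBIC);b=cv2.resize(p[175:240,305:385],(400,325),interpolation=cv2.INTER_CUBIC)
o=np.zeros((390,780,3),np.uint8);o[:,:364]=a;o[:325,370:770]=b
cv2.imwrite("pics/fin.png",np.clip(o*1.3,0,255).astype(np.uint8))
```

```text
40.6667 [ 0.09471034 -0.83122181  0.41415838]
```

View pics/fin.png

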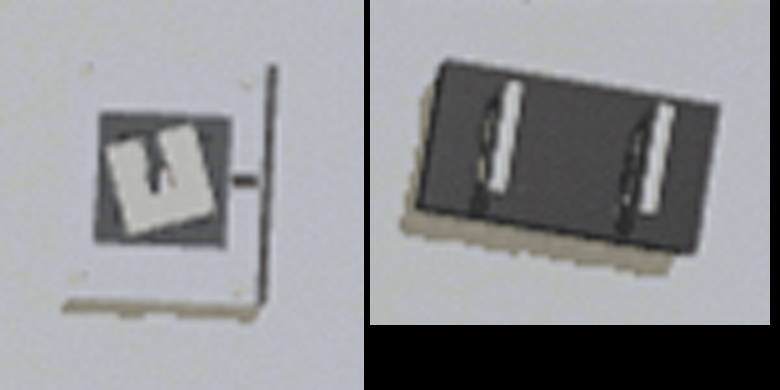

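The picture shows the pointer turned fully round to horizontal, at about (245,181). The key stands in the free slot at about (657,157), seated like the spare.

```bash
python3 -c "
from bench import robot
print(robot.job_done())"
```

```text
the job is handed in; nothing more can be done
None
```

I turned the key to its stop, drew it out at the notch without force and parked it upright in the free slot, then handed the job in at about 41 s; the last top picture showed the pointer fully round and the key seated like the spare, but the hand-in returned no verdict.

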